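# Hang a prescription carrier on the dispensary order rail

## Robot

A 6-joint arm with a two-finger parallel gripper is mounted at the origin on the work surface. World frame = base frame: x ahead of the robot, y to its left, z up, the work surface at z = 0. Lengths are in m, angles in degrees, forces in N, time in s.
With the tool pointing down it reaches from about 0.375 to 0.75 m from the base axis. Payload 9 kg.
Tool frame: the origin (TCP) lies between the finger pads, 19 mm behind the fingertips; this is the grasp point; z points along the fingers, y is the line along which they close (so a half turn about z gives the same grasp; the last joint's range is limited). The gripper opens to 85 mm and grips with 20 to 120 N. Pads are 22 mm wide; open, the fingers measure 114 mm over their backs; the gripper's body (76 mm by 85 mm) begins 54 mm behind the grasp point. The pads swing forward as they close: fully open they stand 13 mm farther back than shut.
Start: joints at [-80.827, 5.964, 5.575, 89.605, 0, 77.527], TCP at [0.221, -0.558, 0.25] pointing down, gripper open.
Joint ranges: [-171.21, 171.21], [-48.23, 106.86], [-62.78, 66.21], [-105.2, 120.99], [-86.42, 89.51], [-180, 180]. Speed limits (degrees/s): [127.2, 127.2, 147.25, 180, 180, 180].

## Interface

Orientations are given as [roll, pitch, yaw] about the fixed x, y, z axes, in that order (R = Rz(yaw) Ry(pitch) Rx(roll)).
In Python, from plant import robot gives the robot as it stands. Calls block until the motion is done:
- robot.move_pose(position, orientation): joint-space move of the TCP to a pose.
- robot.line_to(position, vel=0.15, rotation=None, guard=None): straight line of the TCP; rotation=None keeps the orientation; vel is the mean speed in m/s. With guard (N) it stops when the force on the tool has changed by that much, and returns True; else False.
- robot.goto_joints(angles): joint-space move.
- robot.set_gripper(opening): finger opening in m; the grip force is fixed at half the most; returns when the fingers have stopped.
- robot.pause(seconds).
- robot.ik(position, orientation): joint angles nearest the present ones, or None.
- robot.observe(): the state.
- robot.grab_frame(name): name is "scene" or "top" or "wrist"; returns the picture (384x512x3 uint8, blue, green, red); there is no depth.
- robot.get_calibration(name): a dict with "vertical_fov" (degrees; the focal length in pixels is half the picture's height over the tangent of half this angle, whatever the lens; pixels are square), "cx", "cy" (the principal point, pixels), "rvec" (rotation vector, rad) and "tvec" (3), from world to camera coordinates, as OpenCV has them. Camera axes: x right, y down, z forward; pixel columns grow to the right and rows downward; lengths in m; the calibration is good to about 2 mm. A picture is of the moment at which its call begins: read the wrist's pose just before it. get_calibration takes no time and is no camera call; for the wrist camera it gives the pose at the moment of the call.
A pose or a line that the arm cannot do raises robot.IKError and nothing moves.
- robot.job_done(): hands the job in; it is judged then, once.
The state is a dict: "time": time; "q": joint angles; "qvel": joint speeds; "joint_torque": joint torques, N m; "tool_pos": TCP position; "tcp_rot": TCP orientation; "ft_force": force on the tool from outside, world axes, zero at the start; "torque": the same for the moment, N m; "gripper_width": finger opening in m; "gripper_force": force on a finger pad.
Only numpy, scipy, OpenCV 4.12 (cv2) and the standard library are available. Lean on these libraries where they do the work, as an engineer would, in place of code of your own. Each camera call takes 0.05 s, during which the arm holds its last target. There are 200 camera calls.

## Task

Take the jar carrier that has a hook by its handle, lift the hook over the lip of the order rail in its right half (seen from the robot) and lower it behind the lip onto the running bed; keep hold of it and slide it gently left along the channel until it meets the sprung stop, then lower it into the pocket there until it is fully home, and only then let go. Do not let it drop, do not force it against the rail (stay under about 25 N), and leave everything else on the counter where it is.

Things in the scene. Friction and masses are not known exactly. Their poses are not given: they have to be found in the camera images.
- carrier: loose aluminium jar carrier, 0.35 to 0.6 kg, upright on the counter: 74 x 70 mm tray with a 58 mm glass jar of brown pills, a back plate on its +x side (60 mm wide, x 35 to 39 mm, z 0 to 126 mm), an arm over the jar (40 mm wide, z 120 to 126 mm) with the handle, and a hook pointing +x. Origin: centre of its underside; z up, +x the way the hook points, y along the rail when hung
- handle (a point): on the carrier's handle, an upright grey plastic block 24 x 24 mm, carrier z 126 to 172 mm, centred at carrier x 6 mm, y 0. This point is at carrier (6, 0, 154) mm, a good height for the TCP; grip across y from above. Axes as the carrier's
- hook_tip (a point): centre of the lower end of the hook's leg, at carrier (57.5, 0, 88) mm; axes as the carrier's. The hook: a bridge 24 mm wide (carrier z 120 to 126 mm) runs from the back plate to x 60 mm and ends in a leg pointing down, 5 mm thick (x 55 to 60 mm), 24 mm wide in y. The mouth between back plate and leg is 16 mm wide and 32 mm deep
- rail: order rail, 360 mm long along its y, fixed on the counter. Origin at counter height (z 0) below the middle of its lip; +x away from the robot, +y left. Front skirt face at x -7 mm (z 20 to 120), anti-jump lip x -2 to 2 (top at z 151), open channel x 2 to 22, rear wall x 22 to 26 (top z 165), black end caps beyond y -162 and 162 mm.
- lip_top (a point): middle of the lip's top edge, at rail (0, 0, 151) mm. Axes as the rail's. Fully home, the carrier leans by up to 0.08 rad, its leg against the lip and its back plate against the skirt, underside about 37 mm over the counter
- run_on (a point): a spot on the running bed where the hook's tip can be set down, at rail (8, -75, 139) mm, axes as the rail's. The bed is 12 mm below the lip's top and runs from the right end cap to the pocket; a leg centred at rail y -130 to -60 mm is always over plain bed. With the leg's centre at rail x 4.5 to 11.5 mm the hook is free of lip and skirt; x 8 is the middle of that play
- channel (a point): middle of the channel at pocket-floor height, rail (12, 0, 125) mm, axes as the rail's. The pocket in the bed is 34 mm long in y, its floor 14 mm below the bed (rail z 125). Pocket and stop shift together along the rail from run to run: the pocket's middle is anywhere at rail y 0 to 60 mm, NOT reported, to be felt (or seen)
- stop_height (a point): point at rail (12, 160, 151) mm, axes as the rail's: the height of the stop, NOT its place. The stop is a black plate across the channel (rail z 141 to 161 mm) in front of a steel block, 13 mm left of the pocket's middle; it yields leftwards 2.5 N per mm, at most 8 mm. A leg just touching it has 6 mm to the pocket's right end and 4 mm to its left end: stop at a few newtons, then go straight down
- caddy: the look-alike of the carrier without a hook: same tray, jar, back plate and handle, nothing beyond the back plate. Leave it. Origin: centre of its underside
- jar_low: loose glass jar with wooden lid, 68 mm across, 85 mm high, bystander. Origin: centre of its underside
- jar_wide: loose glass jar with wooden lid, 84 mm across, 75 mm high, bystander. Origin: centre of its underside
- jar_slim: loose glass jar with wooden lid, 52 mm across, 110 mm high, bystander. Origin: centre of its underside
- mortar: loose white ceramic bowl, 90 mm across, 60 mm high, bystander. Origin: centre of its underside
- tray: loose open steel tray 120 x 90 x 30 mm, bystander. Origin: centre of its underside

How it is judged (in metres and radians):
On the way, in this order (a step that is already met when the one before it is completed fails the run):
1. the hook is raised: its tip is above the top of the rail's lip (z of hook_tip in the frame of rail above 0.153 m), for 0.1 s.
2. the hook is behind the lip over the running bed: tip in the channel, 6 mm or more below the lip's top, in the right half of the rail (z of hook_tip in the frame of rail between 0.135 and 0.145 m and x of hook_tip in the frame of rail between 0.002 and 0.022 m and y of hook_tip in the frame of rail between -0.15 and -0.012 m), for 0.1 s.
At the end, for the whole second after the job is handed in: The carrier hangs released and at rest on the rail with its hook tip behind the lip on the pocket's floor (tip at rail z 120 to 130 mm, rail x 2 to 22 mm, rail y -12 to 75 mm), upright within 0.14 rad and square to the rail within 0.12 rad (z of hook_tip in the frame of rail between 0.12 and 0.13 m and x of hook_tip in the frame of rail between 0.002 and 0.022 m and y of hook_tip in the frame of rail between -0.012 and 0.075 m and angle between carrier's own z axis and vertical below 0.14 rad and angle between the y axis of carrier and the y axis of rail, either way round below 0.12 rad and linear speed of carrier below 0.02 m/s and contact force between the fingers and carrier below 0.1 N); the robot touches nothing.
It fails at once if the carrier is forced against the rail or its stop with more than 25 N while the fingers hold or push it (5 N or more) (contact force between carrier and rail above 25 N and contact force between the fingers and carrier above 5 N).
It fails at once if the carrier drops: it moves faster than 0.25 m/s without being held while its hook is more than 6 mm above the pocket floor (contact force between the fingers and carrier below 0.1 N and linear speed of carrier above 0.25 m/s and z of hook_tip in the frame of rail above 0.131 m).
It fails at once if the caddy, a jar, the bowl or the tray is moved by more than 30 mm (distance of any of caddy, jar_low, jar_wide, jar_slim, mortar, tray from where it was at the start of the episode above 0.03 m).
It also fails if it takes over 61 s, if anything falls off the work surface, if the arm or the gripper's body presses on something with over 40 N, if the wrist force passes 120 N, or if a joint passes its speed limit or range.

## Working session

There is one attempt and no reset: what is moved stays moved. The work goes in short steps, each a Python script; the robot and the scene stay as the last script left them, time stands still between calls to the robot, and variables do not carry over. Pictures are saved under pics/ and viewed, at most 10 in all, crops included, and the job is handed in when it is done.

```bash
mkdir -p pics; ls; python3 - <<'E'
from plant import robot
import cv2,numpy as np
o=robot.observe();print(o)
for n in ("scene","top","wrist"):
    c=robot.get_calibration(n);print(n,c)
    cv2.imwrite(f"pics/{n}0.png",robot.grab_frame(n))
E
```

```text
pics
{'time': 0.0, 'q': array([-8.08289067e+01,  5.99989114e+00,  5.52760651e+00,  8.96035688e+01,
        1.11351487e-03,  7.75284517e+01]), 'qvel': array([ 0.03527156,  0.01439289, -0.07794271,  0.0383784 ,  0.0205655 ,
       -0.01948874]), 'joint_torque': array([ 2.24972041e-04, -5.56927621e+01,  5.03651977e+01,  1.68056163e-02,
       -3.64516691e-04,  2.21015483e-06]), 'tool_pos': array([ 0.22127255, -0.55738926,  0.24921455]), 'tcp_rot': array([-1.79926177e+02, -1.74681328e-02,  2.16426297e+01]), 'ft_force': array([0.22392196, 0.14411285, 0.31098079]), 'torque': array([ 0.01590039, -0.00864481,  0.07721402]), 'gripper_force': 0.0, 'gripper_width': 0.08536842845758441}
scene {'vertical_fov': 46.7267515283841, 'cx': 253.20657113137574, 'cy': 187.39839122796295, 'rvec': array([ 1.62305737,  2.07755698, -0.71834766]), 'tvec': array([ 0.11972206, -0.35356057,  1.69661078])}
top {'vertical_fov': 53.45426523404029, 'cx': 255.12029725471115, 'cy': 195.30386394261697, 'rvec': array([ 2.15635165, -2.17713837,  0.10971125]), 'tvec': array([0.01977248, 0.56303637, 1.13898014])}
wrist {'vertical_fov': 62.07447159706318, 'cx': 252.17146823398437, 'cy': 195.30983988770782, 'rvec': array([-2.36835967,  1.60711945,  0.26411797]), 'tvec': array([-0.60022414, -0.04184359,  0.38114183])}
```

View pics/scene0.png

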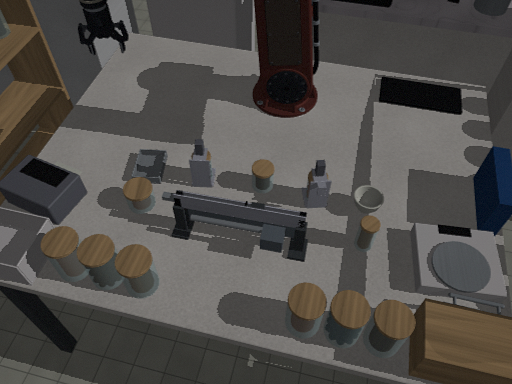

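View pics/top0.png

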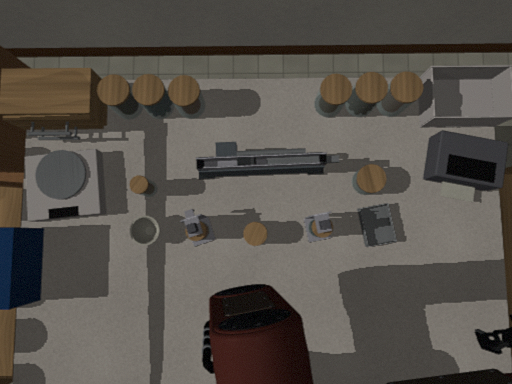

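The scene view shows the rail in the middle with two look-alikes in front of it. In the top view they are near pixels (197,228) on the left and (322,227) on the right. The rail runs from about (200,165) to (328,160). I'll zoom in to find the hook.

```bash
python3 - <<'E'
import cv2,numpy as np
t=cv2.imread("pics/top0.png");s=cv2.imread("pics/scene0.png")
g=lambda i:np.clip(255*(i/255.)**.6,0,255).astype('u1')
a=cv2.resize(g(t[135:250,170:370]),None,fx=4,fy=4,interpolation=cv2.INTER_CUBIC)
cv2.imwrite("pics/top0c.png",a[:600])
cv2.imwrite("pics/scene0c.png",cv2.resize(g(s[125:270,155:355]),None,fx=4,fy=4,interpolation=cv2.INTER_CUBIC))
E
```

```text
(no output)
```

View pics/top0c.png

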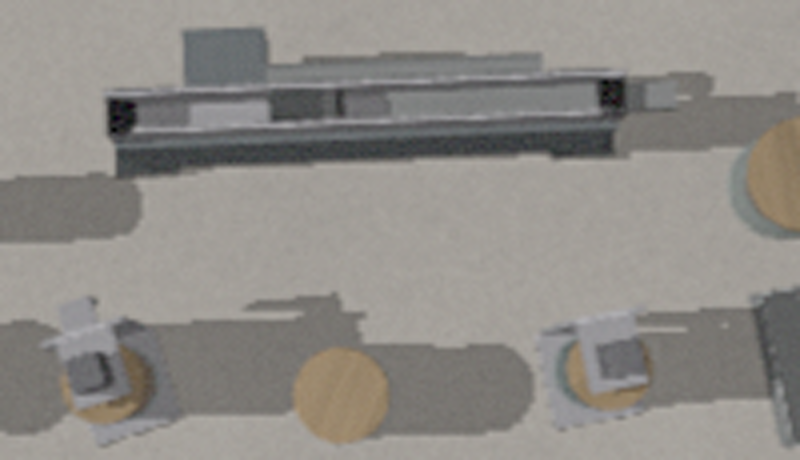

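View pics/scene0c.png

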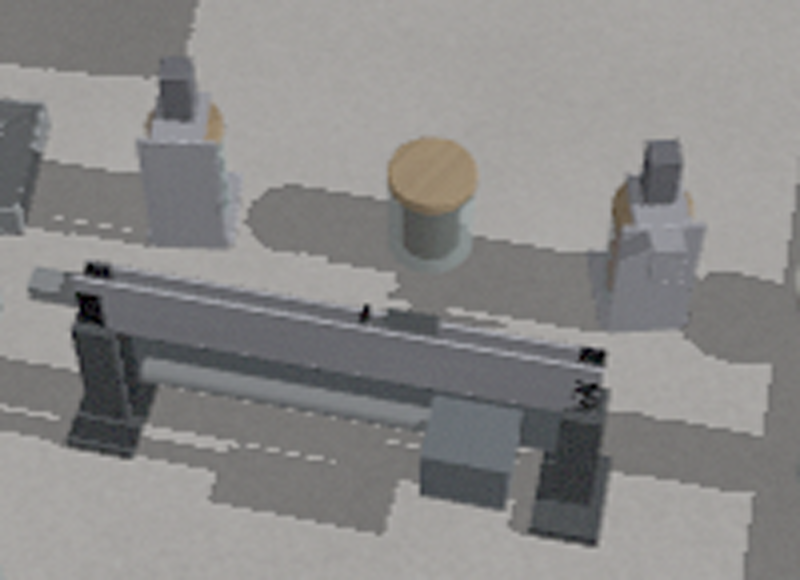

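The hooked carrier is the left one. Its handle is at top pixel ≈(193,227) and its hook end at ≈(189,211). In the rail, the stop plate is at ≈(255,161), with the pocket just to its right. Next I'll make a rough localisation, then take a closer wrist view.

```bash
cat > h.py <<'E'
import cv2,numpy as np
from scipy.spatial.transform import Rotation as R
from plant import robot
def cast(cal,px,z):
    f=192/np.tan(np.radians(cal["vertical_fov"]/2)); Rm=R.from_rotvec(cal["rvec"]).as_matrix()
    C=-Rm.T@cal["tvec"]; px=np.atleast_2d(px).astype(float)
    d=np.c_[(px[:,0]-cal["cx"])/f,(px[:,1]-cal["cy"])/f,np.ones(len(px))]@Rm
    return C+d*((z-C[2])/d[:,2])[:,None]
def proj(cal,P):
    f=192/np.tan(np.radians(cal["vertical_fov"]/2))
    p=np.atleast_2d(P)@R.from_rotvec(cal["rvec"]).as_matrix().T+cal["tvec"]
    return np.c_[p[:,0]/p[:,2]*f+cal["cx"],p[:,1]/p[:,2]*f+cal["cy"]]
E
python3 - <<'E'
from h import *
np.set_printoptions(precision=4,suppress=True)
c=robot.get_calibration("top")
P=lambda x,y:(170+x/4-.4,135+y/4-.4)
for n,p,z in [("handle",P(92,370),.172),("bridge end",P(77,300),.126),("lipL",P(136,133),.151),("lipR",P(610,112),.151),("wallL",P(110,92),.165),("wallR",P(625,73),.165),("capL",P(121,117),.165),("capR",P(612,95),.165),("stop",P(338,103),.161),("low",P(342,396),.085),("caddyhandle",P(620,360),.172)]:
    print(n,cast(c,p,z)[0])
w=robot.get_calibration("wrist");o=robot.observe();Rt=R.from_euler('xyz',o["tcp_rot"],degrees=True).as_matrix()
Rm=R.from_rotvec(w["rvec"]).as_matrix();C=-Rm.T@w["tvec"]
print("cam in tcp",Rt.T@(C-o["tool_pos"]),"\n",(Rm@Rt).T)
E
```

```text
handle [0.4647 0.1815 0.172 ]
bridge end [0.5147 0.2001 0.126 ]
lipL [0.6282 0.1558 0.151 ]
lipR [ 0.6397 -0.172   0.151 ]
wallL [0.6543 0.1718 0.165 ]
wallR [ 0.664  -0.1806  0.165 ]
capL [0.6369 0.1642 0.165 ]
capR [ 0.6488 -0.1712  0.165 ]
stop [0.6459 0.016  0.161 ]
low [0.4462 0.0154 0.085 ]
caddyhandle [ 0.468  -0.1703  0.172 ]
cam in tcp [ 0.082   0.0007 -0.1247] 
 [[ 0.0004 -0.9478 -0.3188]
 [ 1.      0.0003  0.0002]
 [-0.0001 -0.3188  0.9478]]
```

```bash
python3 - <<'E'
from h import *
import pickle
D=[]
for i,(p,yaw) in enumerate([([.53,-.02,.36],182),([.43,.17,.33],200)]):
    robot.move_pose(p,[180,0,yaw]); robot.pause(.3)
    c=robot.get_calibration("wrist"); im=robot.grab_frame("wrist"); cv2.imwrite(f"pics/w{i}.png",im); D.append(c)
    o=robot.observe(); print(o["time"],o["tool_pos"],o["tcp_rot"],o["q"].round(1))
pickle.dump(D,open("cal.pkl","wb"))
a=np.hstack([cv2.imread("pics/w0.png"),cv2.imread("pics/w1.png")])
cv2.imwrite("pics/w01.png",cv2.resize(a,(800,300),interpolation=cv2.INTER_AREA))
E
```

```text
2.75 [ 0.52999866 -0.02023863  0.35994356] [ 1.79999467e+02 -3.93447054e-03 -1.78028452e+02] [-16.3  -2.9   8.1 101.1  -0.  -18.3]
3.975 [0.4304115  0.16940765 0.32995205] [-1.79999568e+02 -1.28040522e-02 -1.60076958e+02] [  5.2 -15.9  -6.7  99.2  -0.  -14.7]
```

View pics/w0.png

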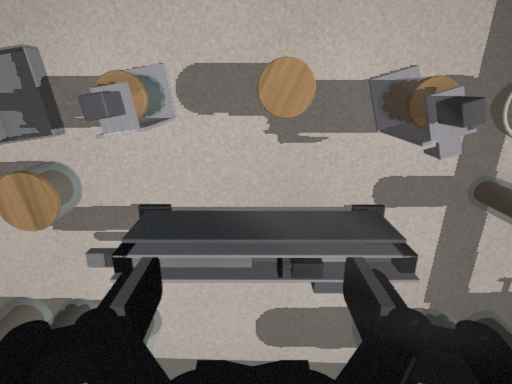

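View pics/w1.png

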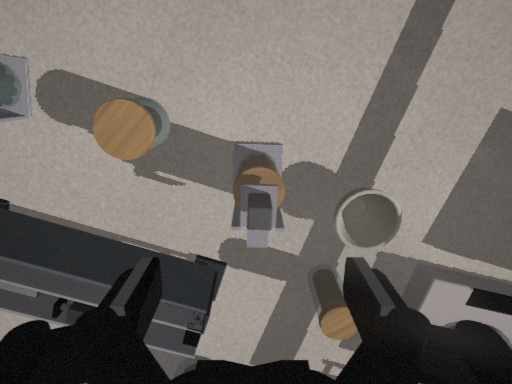

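The first wrist view shows the rail, with its lip near row 245, the stop at ≈(281,267), and the pocket to the stop's left in the image. In the second, the carrier is square to the image: handle at ≈(260,210), hook bridge down to ≈(257,247). I'll view one enlarged montage for precise edges.

```bash
python3 - <<'E'
import cv2,numpy as np
g=lambda i:np.clip(255*(i/255.)**.5,0,255).astype('u1')
a=g(cv2.imread("pics/w0.png"));b=g(cv2.imread("pics/w1.png"))
M=np.zeros((600,800,3),'u1')
def put(im,x0,x1,y0,y1,s,X,Y):
    t=cv2.resize(im[y0:y1,x0:x1],None,fx=s,fy=s,interpolation=cv2.INTER_NEAREST);M[Y:Y+t.shape[0],X:X+t.shape[1]]=t
    for v in range((x0//10+1)*10,x1,10): cv2.line(M,(X+(v-x0)*s,Y),(X+(v-x0)*s,Y+4),(0,0,255),1)
    for v in range((y0//10+1)*10,y1,10): cv2.line(M,(X,Y+(v-y0)*s),(X+4,Y+(v-y0)*s),(0,0,255),1)
put(a,105,425,195,290,2,0,0)
put(b,225,291,180,254,5,0,200)
put(a,235,325,230,290,5,340,200)
cv2.imwrite("pics/m.png",M)
E
```

```text
(no output)
```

View pics/m.png

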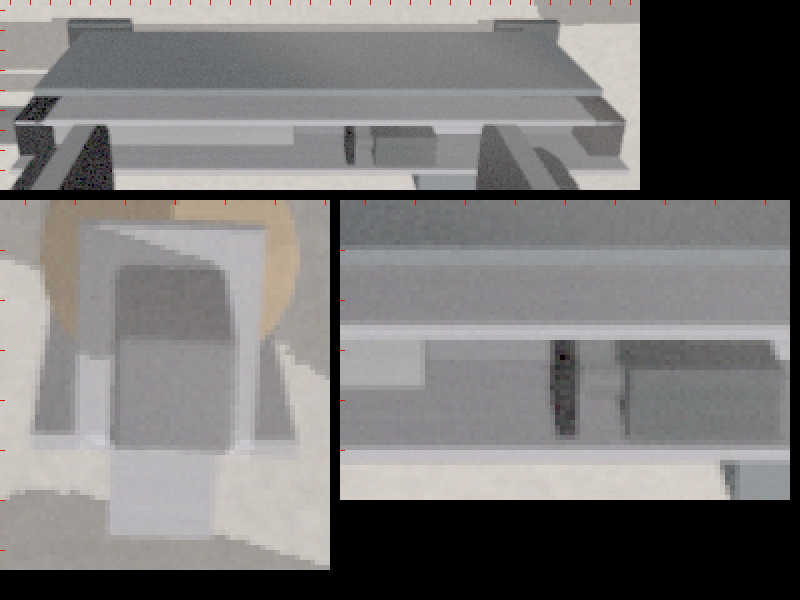

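The montage gives clear edges. Lip top strip: rows 255–258, columns ≈112.5–416. Stop face: column ≈278. Handle top centre: ≈(259.9,219). Bridge end centre: ≈(257.5,247.4).

```bash
python3 - <<'E'
from h import *
import pickle
np.set_printoptions(precision=4,suppress=True)
A,B=pickle.load(open("cal.pkl","rb"))
L=cast(A,[[112.5,256],[416,256.5],[280,256.4]],.151); print("lip",L)
W=cast(A,[[110,279.5],[419,279.5]],.165); print("wallfront/back",W)
print("wall mid",cast(A,[[280,281.2]],.165))
for Q in (L,W): d=Q[1]-Q[0]; print("len",np.hypot(*d[:2]),"yaw",np.degrees(np.arctan2(-d[0],d[1])),"mid",(Q[0]+Q[1])/2)
S=cast(A,[[278.2,267]],.161); print("stop",S)
H=cast(B,[[259.9,219]],.172)[0]; E=cast(B,[[257.6,247.2]],.126)[0]; d=E-H
print("handle",H,"end",E,np.hypot(*d[:2]),np.degrees(np.arctan2(d[1],d[0])))
print("backplate",Q:=cast(B,[[232,233.2+5],[284,233.2+5]],.126),np.hypot(*(Q[1]-Q[0])[:2]))
# handle side lines
a=cast(B,[[248.5,230],[248.5,208]],.172);print(a)
# refine by edges: bridge sides
im=cv2.cvtColor(cv2.imread("pics/w1.png"),cv2.COLOR_BGR2GRAY).astype(float)
for r in range(232,246,2):
    g=np.gradient(im[r]); print(r,238+np.argmax(abs(g[238:256])),258+np.argmax(abs(g[258:276])),end=' | ')
im=cv2.cvtColor(cv2.imread("pics/w0.png"),cv2.COLOR_BGR2GRAY).astype(float)
pts=[]
for cc in list(range(125,160,3))+list(range(195,300,4))+list(range(365,400,3)):
    col=im[248:264,cc]; k=np.argmax(col); w=np.clip(col-np.median(col)-8,0,None)[max(0,k-3):k+4]; 
    pts.append((cc,248+max(0,k-3)+(w*np.arange(len(w))).sum()/max(w.sum(),1e-6)))
print(np.array(pts)[::4])
E
```

```text
lip [[ 0.6415 -0.1819  0.151 ]
 [ 0.6298  0.1758  0.151 ]
 [ 0.6352  0.0155  0.151 ]]
wallfront/back [[ 0.6644 -0.1814  0.165 ]
 [ 0.652   0.1769  0.165 ]]
wall mid [[0.6599 0.0159 0.165 ]]
len 0.35789626565923544 yaw 1.8765861877289896 mid [ 0.6357 -0.003   0.151 ]
len 0.3584935441400553 yaw 1.9825492864350185 mid [ 0.6582 -0.0022  0.165 ]
stop [[0.6435 0.0131 0.161 ]]
handle [0.463  0.1882 0.172 ] end [0.5146 0.2056 0.126 ] 0.05451427666514816 18.699327108799206
backplate [[0.5138 0.1743 0.126 ]
 [0.4936 0.2299 0.126 ]] 0.0591969343289512
[[0.4776 0.1818 0.172 ]
 [0.4561 0.1741 0.172 ]]
232 246 268 | 234 246 269 | 236 246 268 | 238 238 267 | 240 246 267 | 242 246 267 | 244 246 267 | [[125.     256.1627]
 [137.     256.1899]
 [149.     255.5082]
 [195.     256.0899]
 [211.     256.0632]
 [227.     256.1064]
 [243.     256.1446]
 [259.     256.0515]
 [275.     256.08  ]
 [291.     255.9467]
 [368.     256.094 ]
 [380.     256.1132]
 [392.     256.0574]]
```

Rail: origin ≈(0.6355, −0.0026), yaw ≈1.95°, stop at rail y ≈15 mm. The measured lip length of 358 mm against 360 agrees. Carrier handle: ≈(0.4635, 0.1875), yaw ≈19.3°, and handle to bridge end 54.5 mm against 54 also agrees. Next I'll grasp it, lift, and check.

```bash
python3 - <<'E'
from h import *
import pickle
robot.set_gripper(.06)
robot.move_pose([.4635,.1875,.26],[180,0,199.3])
f0=robot.observe()["ft_force"]
hit=robot.line_to([.4635,.1875,.154],vel=.08,guard=6)
o=robot.observe(); print(hit,o["time"],o["tool_pos"],o["ft_force"])
if not hit:
    robot.set_gripper(0.0); o=robot.observe(); print(o["time"],o["gripper_width"],o["gripper_force"],o["ft_force"])
    robot.line_to([.4635,.1875,.27],vel=.07); robot.pause(.3)
    o=robot.observe(); print(o["time"],o["gripper_width"],o["ft_force"],o["torque"],o["tool_pos"])
    c=robot.get_calibration("wrist"); im=robot.grab_frame("wrist"); cv2.imwrite("pics/w2.png",im)
    pickle.dump((c,o),open("cal2.pkl","wb"))
    # predicted pixel of bridge end corners and mouth for ideal grasp
    Y=np.radians(o["tcp_rot"][2]+180); ex=np.array([np.cos(Y),np.sin(Y),0]); ey=np.array([-ex[1],ex[0],0])
    w=lambda x,y,z: o["tool_pos"]+ex*(x-6)/1e3+ey*y/1e3+[0,0,(z-154)/1e3]
    pts=[w(60,12,126),w(60,-12,126),w(39,-30,126),w(39,30,126),w(18,0,172)]
    print(proj(c,pts).round(1))
    g=np.clip(255*(im/255.)**.5,0,255).astype('u1')
    for p in proj(c,pts): cv2.circle(g,tuple(p.round().astype(int)),1,(0,0,255),-1)
    cv2.imwrite("pics/w2c.png",cv2.resize(g[200:384,150:360],None,fx=3.2,fy=3.2,interpolation=cv2.INTER_NEAREST)[:600])
E
```

```text
False 6.2417 [0.46383964 0.18754342 0.15457366] [ 0.20521491 -0.07937004 -0.20633491]
6.65 0.023458731792222545 58.82432162761688 [-0.39763992  1.35109339  2.32114873]
8.7583 0.023397549995479466 [-0.28976826  0.50792629 -3.78583802] [-0.00062405  0.01203431  0.02769123] [0.46346309 0.18748655 0.26990323]
[[273.7 331.6]
 [233.  331.6]
 [200.6 301.6]
 [306.1 301.6]
 [253.8 329.7]]
```

View pics/w2c.png

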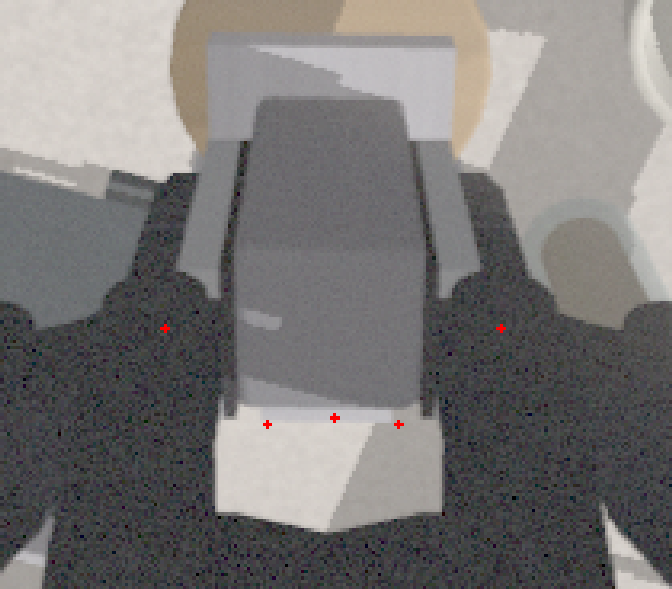

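The grasp matches the prediction: the bridge end is at row ≈331.6 and centred, within 1 mm. The carried mass is about 0.4 kg. Next I'll carry it over the rail and lower it with a guard.

```bash
cat >> h.py <<'E'
O=np.array([.6358,-.0026]); YAW=1.95
def tcp(x,y,z):  # tcp position for hook tip at rail x,y,z (m)
    c,s=np.cos(np.radians(YAW)),np.sin(np.radians(YAW)); x=x-.0515
    return [O[0]+c*x-s*y, O[1]+s*x+c*y, z+.066]
def tip(p):
    c,s=np.cos(np.radians(YAW)),np.sin(np.radians(YAW)); d=np.array(p)[:2]-O
    return np.array([c*d[0]+s*d[1]+.0515,-s*d[0]+c*d[1],p[2]-.066]).round(4)
def st(m=""):
    o=robot.observe(); print(m,round(o["time"],2),"tip",tip(o["tool_pos"]),"F",o["ft_force"].round(2),"T",o["torque"].round(2),"w",round(o["gripper_width"],4)); return o
E
python3 - <<'E'
from h import *
R0=[180,0,180+YAW]
robot.line_to(tcp(.008,-.075,.204),vel=.1,rotation=R0); robot.pause(.4); st("over")
robot.line_to(tcp(.008,-.075,.160),vel=.06); robot.pause(.3); st("above lip")
h=robot.line_to(tcp(.008,-.075,.137),vel=.02,guard=2.5); st(f"down {h}")
robot.pause(.2); st()
g=robot.grab_frame("scene"); cv2.imwrite("pics/s1.png",g)
E
```

```text
over 12.33 tip [ 0.008 -0.075  0.204] F [ 0.7   0.2  -4.17] T [-0.06 -0.01 -0.01] w 0.0236
above lip 13.52 tip [ 0.0081 -0.0751  0.1603] F [ 0.68 -0.06 -5.34] T [ 0.01 -0.01  0.05] w 0.0239
down True 14.47 tip [ 0.0078 -0.0749  0.139 ] F [-1.09 -1.29  5.17] T [-0.08 -0.17 -0.  ] w 0.0234
 14.67 tip [ 0.0077 -0.075   0.139 ] F [-1.36 -0.55  6.42] T [-0.08 -0.15 -0.02] w 0.0231
```

The tip landed on the bed at exactly z 139 mm. Next I'll lift it slightly and slide left to the stop with a guard.

```bash
python3 - <<'E'
from h import *
robot.line_to(tcp(.008,-.075,.1398),vel=.02); robot.pause(.2); st("up")
h=robot.line_to(tcp(.008,-.015,.1398),vel=.04,guard=5); robot.pause(.2); st(f"slide {h}")
if not h:
    h=robot.line_to(tcp(.008,.015,.1398),vel=.012,guard=2.5); st(f"stop {h}"); robot.pause(.2); st()
E
```

```text
up 15.19 tip [ 0.0079 -0.075   0.1395] F [ 0.36 -0.09 -3.32] T [-0.07 -0.03  0.01] w 0.0231
slide False 17.04 tip [ 0.008  -0.0151  0.1398] F [-0.11  0.19 -3.79] T [ 0.05 -0.07 -0.04] w 0.0236
stop True 18.67 tip [0.0078 0.0055 0.1391] F [ 0.77 -2.51 -2.98] T [-0.73 -0.24 -0.17] w 0.0235
 18.87 tip [0.0072 0.0056 0.138 ] F [ 0.87 -2.73 -2.93] T [-0.74 -0.28 -0.16] w 0.0232
```

The stop was met at rail y ≈5 mm with about 2.7 N (3–4 mm was expected from vision). Now straight down into the pocket.

```bash
python3 - <<'E'
from h import *
p=tip(robot.observe()["tool_pos"])
h=robot.line_to(tcp(.0078,p[1]-.0005,.1225),vel=.02,guard=3.5); st(f"down {h}"); robot.pause(.3); st()
E
```

```text
down True 19.48 tip [0.0075 0.0052 0.1254] F [-0.78  0.29  3.41] T [-0.11 -0.15 -0.03] w 0.0233
 19.78 tip [0.0074 0.0052 0.1254] F [-0.92  0.56  6.27] T [ 0.15 -0.21  0.02] w 0.0236
```

It's on the pocket floor at z 125 mm. I'll ease it toward the lip, release, retreat and check.

```bash
python3 - <<'E'
from h import *
p=tip(robot.observe()["tool_pos"])
h=robot.line_to(tcp(.0055,p[1],.1258),vel=.01,guard=4); st(f"ease {h}")
robot.set_gripper(.06); robot.pause(.3); o=st("open")
q=np.array(o["tool_pos"]); robot.line_to(q+[0,0,.1],vel=.08); robot.line_to(q+[-.06,-.15,.14],vel=.15); robot.pause(.5); st("away")
g=lambda i:np.clip(255*(i/255.)**.6,0,255).astype('u1')
a=robot.grab_frame("scene")[120:270,150:360]; b=robot.grab_frame("top")[135:250,170:370]
M=np.vstack([cv2.resize(g(a),(560,400)),cv2.resize(g(b),(560,322))])
cv2.imwrite("pics/end.png",cv2.resize(M,None,fx=.82,fy=.82))
E
```

```text
ease True 19.99 tip [0.0065 0.005  0.1255] F [-2.36 -0.36  5.34] T [-0.02  0.18  0.01] w 0.0232
open 20.73 tip [0.0067 0.0049 0.1253] F [ 0.02  0.64 -0.3 ] T [ 0.02 -0.   -0.02] w 0.06
away 23.89 tip [-0.0583 -0.1429  0.2653] F [0.41 0.21 0.02] T [ 0.02  0.02 -0.  ] w 0.0597
```

View pics/end.png

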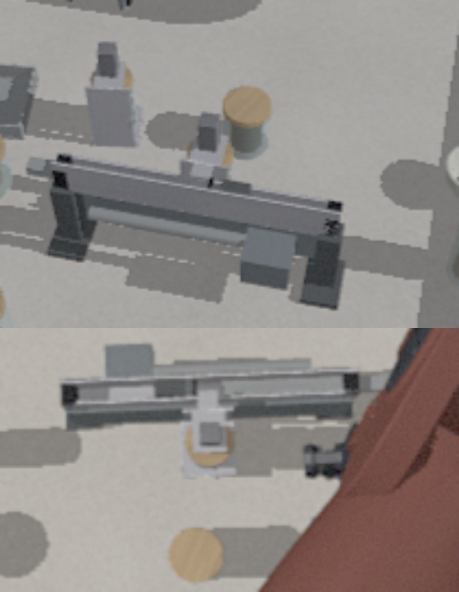

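The final picture shows the carrier hanging square on the rail, its hook in the channel beside the stop and the gripper clear. The jar and caddy haven't moved.

```bash
python3 -c "
from plant import robot
print(robot.job_done())"
```

```text
the job is handed in; nothing more can be done
None
```

The carrier is released and hanging square on the rail, its hook on the pocket floor (tip about 125 mm when let go), and the job was handed in after about 24 s; the hand-in gave no verdict.

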